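Test the stop button of the injector tester

TASK

Test the bench's stop button: press the winged mushroom button straight in until it latches and take the finger off, so that it stays in by itself; then push its wing round clockwise with a fingertip until it springs back out. Then press the small round reset button on the other box right in and let it go. Only push, with fingertips or the outside of the fingers and without force: grip and lift nothing, and leave the can, jar and wrench where they are.

Things in the scene. Friction and masses are not known exactly. Their poses are not given: they have to be found in the camera images.
- stop_box: grey enclosure of the stop button, 100 x 100 mm, 65 mm high, fixed to the bench; origin at the centre of its underside, z up. On its top: a collar (48 mm across, 4 mm high) and over it the mushroom button, on the box's vertical centre line
- stop_top (a point): point at the middle of the top face of the wing on the mushroom button, 124 mm above the bench when the button is out. The wing is an upright bar across the head, 66 mm long, 10 mm thick, standing 26 mm above the top of the dome, centred on the turning axis; the dome below it is 64 mm across and 14 mm high. Site axes: x along the wing, y across it, z up; they turn with the button
- stop_press (a joint): how far the mushroom button is pressed in, m: 0 out, 0.013 at its stop. Sprung: 2 N at first, about 4 N at the latch and beyond, then a firm stop. Pressed past about 0.0105 and let go, it latches and stays at about 0.0095 until it is twisted
- stop_twist (a joint): turn of the mushroom button, rad: 0 at rest (wing along the box's x axis), grows clockwise seen from above, stop at 1.0. A light spring (about 0.01 Nm at 0, 0.02 Nm at 1.0) turns it slowly back to 0, in about a second, when let go. If latched, the head comes free at about 0.5 and, wing included, springs up about 9.5 mm in all unless something holds it down
- reset_box: grey enclosure of the reset button, 80 x 80 mm, 55 mm high, fixed to the bench; origin at the centre of its underside, z up
- reset_top (a point): centre of the top face of the reset button, 28 mm across, in the middle of the reset box's top in a round black housing 44 mm across, 12 mm high; the cap stands 10 mm above the housing, 77 mm above the bench when out
- reset (a joint): how far the reset button is pressed in, m: 0 out, 0.006 fully in; sprung, 1.5 N at first, 5 N fully in, returns by itself
- can: loose metal can, 56 mm across, 100 mm tall, standing; origin at the centre of its underside. Leave it
- jar: loose amber jar with a black cap, 52 mm across, 75 mm tall, standing; origin at the centre of its underside. Leave it
- wrench: loose steel wrench, 160 mm long, lying flat on the bench on the far side of the boxes; origin under its middle, x along it. Leave it

How it is judged:
On the way, in this order (a step that is already met when the one before it is completed fails the run):
1. the mushroom button is latched in (more than 7 mm) with nothing touching it (value of joint stop_press above 0.007 m and contact force between stop_box and the arm below 0.1 N and contact force between stop_box and the fingers below 0.1 N), for 0.15 s.
2. the mushroom button has come free and is out again (less than 2 mm in) (value of joint stop_press below 0.002 m), for 0.1 s.
3. the reset button is pressed in (more than 4.5 mm) (value of joint reset above 0.0045 m and value of joint stop_press below 0.002 m), for 0.05 s.
At the end, for the whole second after the job is handed in: the mushroom button is out (less than 1.5 mm in) and its wing back at rest (less than 0.1 rad), the reset button is out (less than 1 mm in), and can, jar and wrench are at rest within 20 mm of where they stood (value of joint stop_press below 0.0015 m and value of joint stop_twist below 0.1 rad and value of joint reset below 0.001 m and distance of each of can, jar, wrench from where it was at the start of the episode below 0.02 m and linear speed of each of can, jar, wrench below 0.02 m/s); the robot touches nothing.
It fails at once if the mushroom button was gripped or forced (more than 35 N between the fingers and it) (contact force between stop_box and the fingers above 35 N).
It fails at once if the reset button was gripped or forced (more than 35 N between the fingers and it) (contact force between reset_box and the fingers above 35 N).
It fails at once if the can, jar or wrench was lifted or pushed away (more than 20 mm) or tipped (distance of any of can, jar, wrench from where it was at the start of the episode above 0.02 m or angle between any of can, jar's own z axis and vertical above 0.3 rad).
It also fails if it takes over 51 s, if anything falls off the work surface, if the arm or the gripper's body presses on something with over 40 N, if the wrist force passes 120 N, or if a joint passes its speed limit or range.

ROBOT

A 6-joint arm with a two-finger parallel gripper is mounted at the origin on the work surface. World frame = base frame: x ahead of the robot, y to its left, z up, the work surface at z = 0. Lengths are in m, angles in rad, forces in N, time in s.
With the tool pointing down it reaches from about 0.35 to 0.775 m from the base axis. Payload 5.5 kg.
Tool frame: the origin (TCP) lies at the very end of the fingers, on their centre line; the grasp point (between the pads) lies 19 mm behind it; z points along the fingers, y is the line along which they close (so a half turn about z gives the same grasp; the last joint's range is limited). The gripper opens to 85 mm and grips with 20 to 120 N. Pads are 22 mm wide; open, the fingers measure 114 mm over their backs; the gripper's body (76 mm by 85 mm) begins 54 mm behind the grasp point. The pads swing forward as they close: fully open they stand 13 mm farther back than shut.
Start: joints at [-1.34, 0.313, 0.046, 1.304, 0, 1.431], TCP at [0.208, -0.536, 0.211] pointing down, gripper open.
Joint ranges: [-2.76, 2.76], [-0.86, 1.69], [-1.03, 1.26], [-2.2, 2.34], [-1.47, 1.5], [-3.14, 3.14]. Speed limits (rad/s): [2.57, 2.57, 3.14, 3.14, 3.14, 3.14].

INTERFACE

Orientations are given as a unit quaternion [w, x, y, z].
In Python, from workcell import env gives the robot as it stands. The module is installed in compiled form; this text tells all that it offers.
- The arm moves only by the tool jog_arm, never from a script. Its argument "rows" is a list of rows, each a list of 6 numbers: the shift along the world's x, y, z in units of 40 mm (1.0 is 40 mm), then the turn, a rotation vector about the world's x, y, z in units of 6 degrees (1.0 is 6 degrees). In form: [[x, y, z, wx, wy, wz], ...]. A call has 1 to 12 rows; each row is the pose to reach, as a shift and turn from the pose commanded when the call began; what a row does not reach only later rows make up. A row lasts 1/12 s, in which the tool goes at most 41.7 mm and 7.16 degrees, less where a joint would pass 70% of its speed; a pose out of reach is approached as far as the arm can. A call with a gripper value outside its range is refused whole. "jaw" is the gripper command: -1 is fully open, 1 is shut, values between are in proportion, set as the call begins (left out, the last holds). The fingers move at their own pace and stop on an object; "force" is the grip in N (left out, the last holds). Time passes only in rows, so rows that repeat a pose let the fingers close. It gives the time, the measured TCP pose, the force, the opening and the grip force at its end, in the units of the state.
- env.get_state(): the state, without advancing time (a new reading comes with each control period).
- env.read_camera(name): name is "scene" or "top"; returns a dict with "pixels" (384x512x3 uint8, red, green, blue), "mtx" (3x3 intrinsics, pixels), "cam_to_world" (4x4, takes a point from camera to world coordinates). Camera axes: x right, y up, looking along -z (the intrinsics and any distortion apply to the point x, -y, -z); pixel columns grow to the right and rows downward; lengths in m; the calibration is good to about 2 mm. A picture is of the moment at which its call begins. There is no depth.
- env.hand_in(): hands the job in; it is judged then, once.
The state is a dict: "clock": time; "joint_pos": joint angles; "qvel": joint speeds; "tau": joint torques, N m; "tcp_pos": TCP position; "orientation": TCP orientation; "wrist_force": force on the tool from outside, world axes, zero at the start; "ft_torque": the same for the moment, N m; "finger_gap": finger opening in m; "grip_force": force on a finger pad.
Only numpy, scipy, OpenCV 4.12 (cv2) and the standard library are available. Lean on these libraries where they do the work, as an engineer would, in place of code of your own. Each camera call takes 0.05 s, during which the arm holds its last target. There are 200 camera calls.

## Working session

There is one attempt and no reset: what is moved stays moved. The work goes in short steps, Python scripts to look and compute and a tool call to move; the robot and the scene stay as the last step left them, time stands still between calls to the robot, and variables do not carry over. Pictures are saved under pics/ and viewed, at most 10 in all, crops included, and the job is handed in when it is done.

Besides the shell and the picture viewer there is one more tool, called after "Emit:" as name([rows], argument=value, ...), one row to a line, values as JSON. jog_arm: Moves the arm, as the interface text tells. Its arguments: {"type":"object","properties":{"rows":{"type":"array","items":{"type":"array","items":{"type":"number"}}},"jaw":{"type":"number"},"force":{"type":"number"}},"required":["rows"]}

```bash
mkdir -p pics; cat > h.py <<'E'
import numpy as np, cv2
from workcell import env
def cam(n,f=None):
    c=env.read_camera(n)
    if f: cv2.imwrite('pics/'+f,cv2.cvtColor(c['pixels'],cv2.COLOR_RGB2BGR))
    return c
def at_z(c,u,v,z):
    K=c['mtx'];T=c['cam_to_world']
    d=T[:3,:3]@np.array([(u-K[0,2])/K[0,0],-(v-K[1,2])/K[1,1],-1]);o=T[:3,3]
    return o+d*(z-o[2])/d[2]
def proj(c,p):
    K=c['mtx'];T=c['cam_to_world'];q=T[:3,:3].T@(np.array(p)-T[:3,3])
    return K[0,2]+K[0,0]*q[0]/-q[2],K[1,2]-K[1,1]*q[1]/-q[2]
E
python3 - <<'E'
from h import *
for n in('scene','top'):
    c=cam(n)
    cv2.imwrite(f'pics/{n}0.png',cv2.resize(cv2.cvtColor(c['pixels'],cv2.COLOR_RGB2BGR),(800,600),interpolation=cv2.INTER_CUBIC))
    print(n,c['mtx'].round(1).tolist(),c['cam_to_world'].round(3).tolist(),[k for k in c])
print(env.get_state())
E
```

```text
scene [[424.0, 0.0, 259.6], [0.0, 424.0, 186.6], [0.0, 0.0, 1.0]] [[-0.819, -0.47, 0.33, 0.944], [0.574, -0.669, 0.472, 0.505], [-0.001, 0.576, 0.818, 0.98], [0.0, 0.0, 0.0, 1.0]] ['pixels', 'mtx', 'cam_to_world']
top [[497.6, 0.0, 266.3], [0.0, 497.6, 188.2], [0.0, 0.0, 1.0]] [[0.021, 0.999, -0.04, 0.513], [-1.0, 0.02, -0.016, -0.037], [-0.015, 0.04, 0.999, 1.471], [0.0, 0.0, 0.0, 1.0]] ['pixels', 'mtx', 'cam_to_world']
{'clock': 0.1, 'joint_pos': array([-1.33959568e+00,  3.13900442e-01,  4.51251289e-02,  1.30357532e+00,
        4.27334569e-05,  1.43122747e+00]), 'qvel': array([-0.00027776, -0.00269407,  0.0039295 , -0.00135468,  0.00139213,
       -0.00067406]), 'tau': array([ 1.94283632e-03, -4.81724811e+01,  2.99243832e+01,  1.28234152e-02,
       -1.31264997e-04, -3.59137402e-06]), 'tcp_pos': array([ 0.20825612, -0.53547057,  0.2104255 ]), 'orientation': array([-7.77313801e-04,  9.82865110e-01,  1.84324636e-01, -1.42490984e-05]), 'wrist_force': array([ 0.12177989, -0.22648589, -0.17503081]), 'ft_torque': array([ 0.01491866, -0.00253741, -0.00915101]), 'grip_force': 0.0, 'finger_gap': 0.08580080483001312}
```

View pics/top0.png

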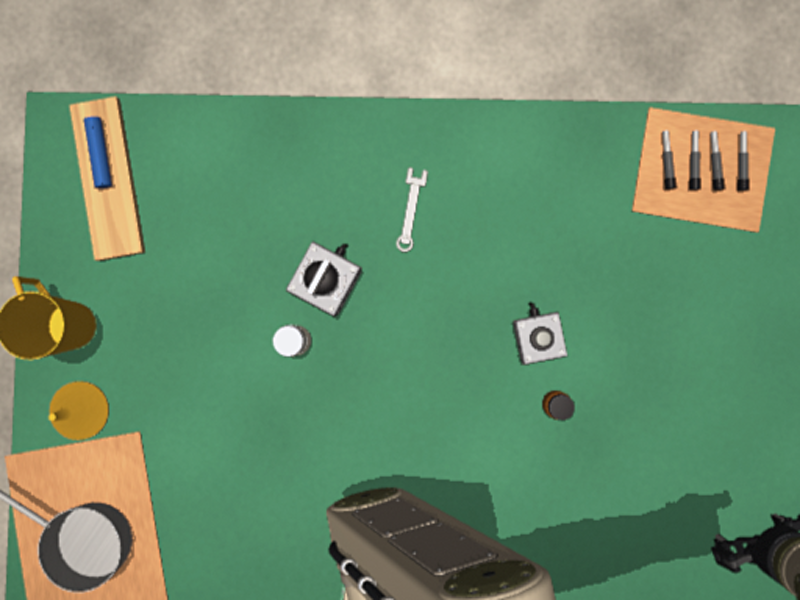

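View pics/scene0.png

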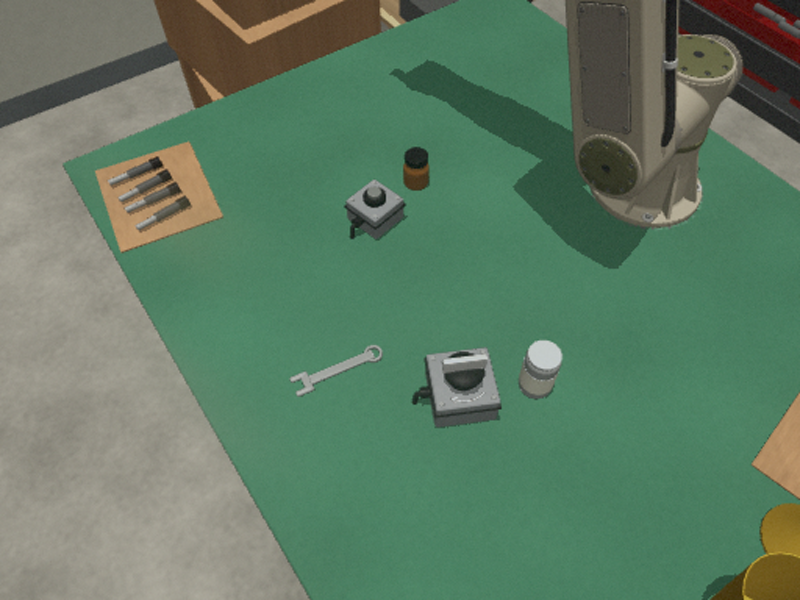

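The top view shows the stop box near (322,278) with its wing running from (330,262) to (312,296). The reset button is at (542,338), the can at (290,341) and the jar at (559,406). I'll enlarge both boxes.

```bash
python3 - <<'E'
from h import *
c=cam('top');p=cv2.cvtColor(c['pixels'],cv2.COLOR_RGB2BGR)
a=cv2.resize(p[145:245,165:245],None,fx=5,fy=5,interpolation=cv2.INTER_CUBIC)
b=cv2.resize(p[180:280,310:390],None,fx=5,fy=5,interpolation=cv2.INTER_CUBIC)
cv2.imwrite('pics/crop1.png',np.hstack([a,b]))
E
```

```text
(no output)
```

View pics/crop1.png

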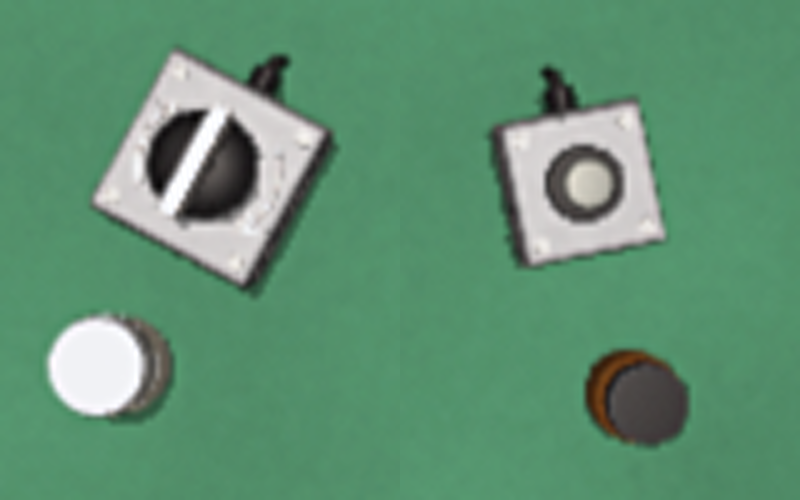

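The crop puts the wing ends at (221,108) and (168,215). The stop box corners are (177,50), (330,130), (250,290) and (95,203). The reset cap is at (590,184), the can top at (98,366) and the jar cap at (648,402).

```bash
python3 - <<'E'
from h import *
c=cam('top')
L=lambda x,y,z:at_z(c,165+x/5-.4,145+y/5-.4,z)
R=lambda x,y,z:at_z(c,310+(x-400)/5-.4,180+y/5-.4,z)
w=[L(221,108,.124),L(168,215,.124)];d=w[0]-w[1]
print('wing',w,np.mean(w,0),np.linalg.norm(d),np.degrees(np.arctan2(d[1],d[0])))
b=[L(x,y,.065) for x,y in((177,50),(330,130),(250,290),(95,203))]
print('box',np.mean(b,0),[(np.linalg.norm(b[i]-b[i-1]),np.degrees(np.arctan2(*(b[i]-b[i-1])[1::-1]))) for i in range(4)])
print('reset',R(590,184,.077))
b=[R(x,y,.055) for x,y in((497,127),(637,102),(663,238),(525,265))]
print('rbox',np.mean(b,0))
print('can',L(98,366,.1),'jar',R(648,402,.075))
w=L(295,0,0)
E
```

```text
wing [array([0.62379214, 0.14194833, 0.124     ]), array([0.56500102, 0.16930334, 0.124     ])] [0.59439658 0.15562583 0.124     ] 0.06484360168020346 -24.952154584867774
box [0.5943648  0.15351412 0.065     ] [(np.float64(0.0984810536995625), np.float64(-26.755621109795186)), (np.float64(0.09841721721742878), np.float64(-116.461074527499)), (np.float64(0.10125671027363896), np.float64(154.76015971764383)), (np.float64(0.1011190745055774), np.float64(61.97829340301063))]
reset [ 0.49475681 -0.24330415  0.077     ]
rbox [ 0.49495876 -0.24115477  0.055     ]
can [0.48181385 0.20949585 0.1       ] jar [ 0.37422569 -0.27751626  0.075     ]
```

Emit:
jog_arm([
  [0.5,0.9,0,0,0,0.5],
  [1,1.8,0,0,0,1],
  [1.5,2.7,0,0,0,1.5],
  [2,3.6,0,0,0,2],
  [2.5,4.5,0,0,0,2.5],
  [3,5.4,0,0,0,3],
  [3.5,6.2,0,0,0,3.5],
  [4,7.1,0,0,0,4],
  [4.5,8,0,0,0,4.5],
  [5,8.9,0,0,0,5],
  [5.3,9.4,0,0,0,5],
  [5.4,9.6,0,0,0,5],
], jaw=1, force=20)

```text
clock: 1.2
tcp_pos: [0.4254, -0.149, 0.2112]
orientation: [-0.0, 0.901, 0.434, 0.0]
wrist_force: [-0.1, -0.3, -0.9]
finger_gap: -0.0
grip_force: 0.0
```

Emit:
jog_arm([
  [0.45,0.8,0,0,0,0],
  [0.9,1.6,0,0,0,0],
  [1.35,2.4,0,0,0,0],
  [1.8,3.2,0,0,0,0],
  [2.25,4,0,0,0,0],
  [2.7,4.8,0,0,0,0],
  [3.15,5.6,0,0,0,0],
  [3.6,6.4,-0.3,0,0,0],
  [4,7.2,-0.6,0,0,0],
  [4.2,7.55,-1,0,0,0],
  [4.25,7.6,-1.25,0,0,0],
  [4.25,7.6,-1.25,0,0,0],
])

```text
clock: 2.2
tcp_pos: [0.593, 0.1519, 0.1578]
orientation: [-0.001, 0.901, 0.433, -0.003]
wrist_force: [-0.9, -1.2, 0.4]
finger_gap: 0.0
grip_force: 0.0
```

```bash
python3 - <<'E'
from h import *
print(env.get_state()['tcp_pos'],env.get_state()['joint_pos'].round(2))
o=[]
for n,P in(('top',(.594,.154,.14)),('scene',(.594,.154,.12))):
    c=cam(n);u,v=map(int,proj(c,P));p=cv2.cvtColor(c['pixels'],cv2.COLOR_RGB2BGR)
    o.append(cv2.resize(p[v-50:v+50,u-40:u+40],None,fx=5,fy=5,interpolation=cv2.INTER_CUBIC))
cv2.imwrite('pics/a1.png',np.hstack(o))
E
```

```text
[0.59296847 0.15186863 0.15781952] [ 0.12  0.41  0.05  1.22 -0.    2.37]
```

View pics/a1.png

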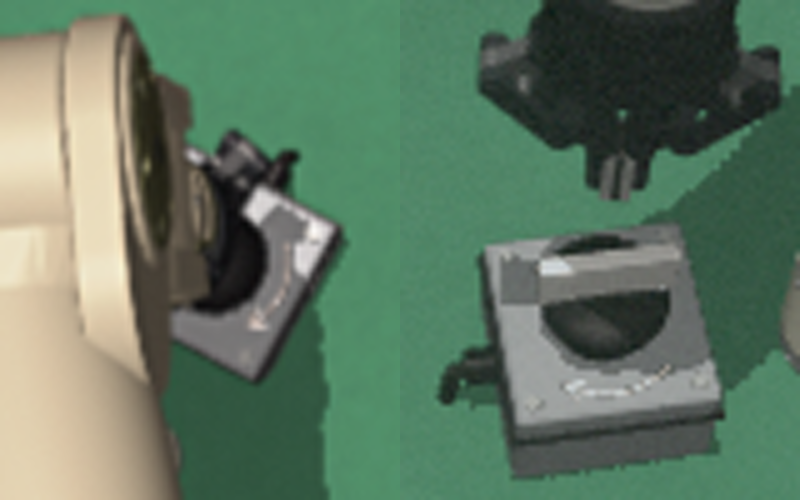

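The tips at (617,190) hang over the middle of the wing at (610,265), so I'll go down.

Emit:
jog_arm([
  [0,0,-0.2,0,0,0],
  [0,0,-0.4,0,0,0],
  [0,0,-0.6,0,0,0],
  [0,0,-0.7,0,0,0],
  [0,0,-0.75,0,0,0],
  [0,0,-0.75,0,0,0],
  [0,0,-0.75,0,0,0],
])

```text
clock: 2.88
tcp_pos: [0.5943, 0.1519, 0.1313]
orientation: [0.0, 0.902, 0.432, 0.0]
wrist_force: [0.3, -0.1, 0.2]
finger_gap: -0.0001
grip_force: 0.0
```

Emit:
jog_arm([
  [0,0,-0.08,0,0,0],
  [0,0,-0.16,0,0,0],
  [0,0,-0.24,0,0,0],
  [0,0,-0.3,0,0,0],
  [0,0,-0.35,0,0,0],
  [0,0,-0.4,0,0,0],
  [0,0,-0.44,0,0,0],
  [0,0,-0.48,0,0,0],
  [0,0,-0.48,0,0,0],
  [0,0,-0.48,0,0,0],
])

```text
clock: 3.72
tcp_pos: [0.5943, 0.152, 0.112]
orientation: [0.0, 0.902, 0.432, -0.0]
wrist_force: [0.9, 0.0, -0.3]
finger_gap: 0.0003
grip_force: 0.0
```

```bash
python3 - <<'E'
from h import *
s=env.get_state();print(s['tcp_pos'],s['wrist_force'],s['ft_torque'])
c=cam('scene');u,v=map(int,proj(c,(.594,.154,.12)));p=cv2.cvtColor(c['pixels'],cv2.COLOR_RGB2BGR)
cv2.imwrite('pics/a2.png',cv2.resize(p[v-40:v+40,u-45:u+45],None,fx=7,fy=7,interpolation=cv2.INTER_CUBIC))
E
```

```text
[0.59431079 0.15199585 0.11195677] [ 0.89389848  0.01016049 -0.3426645 ] [-0.00473879  0.01414356 -0.06660791]
```

View pics/a2.png

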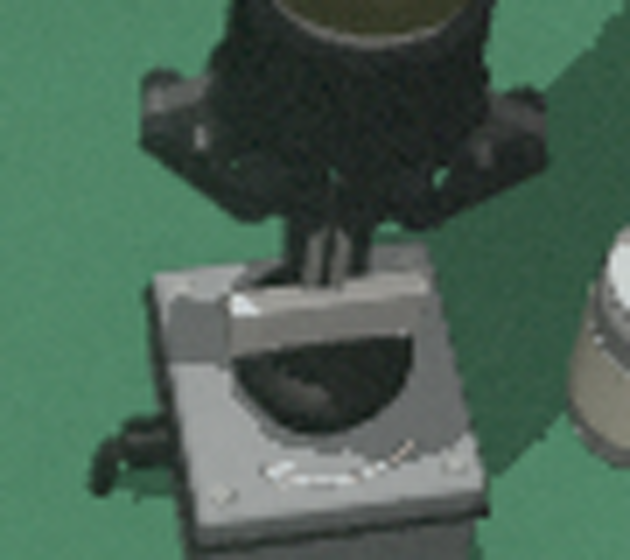

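```bash
python3 - <<'E'
from h import *
c=cam('scene');u0,v0=map(int,proj(c,(.594,.154,.12)))
Z=lambda P:tuple(((np.array(proj(c,P))-(u0-45,v0-40))*7+3).round())
print('tcp',Z((.5943,.152,.112)))
d=np.array([.899,-.438]);n=np.array([.438,.899]);C=np.array([.5944,.155])
for z in(.124,.112):
  print(z,[Z((*(C+s*.033*d+t*.005*n),z)) for s in(1,-1) for t in(1,-1)])
print('wing base z.098 front',[Z((*(C+s*.033*d+.005*n),z)) for s in(1,-1) for z in (.098,.086)])
s=env.get_state();print(s['wrist_force'],s['tau'].round(2))
E
```

```text
tcp (np.float64(317.0), np.float64(292.0))
0.124 [(np.float64(230.0), np.float64(307.0)), (np.float64(224.0), np.float64(281.0)), (np.float64(426.0), np.float64(280.0)), (np.float64(419.0), np.float64(254.0))]
0.112 [(np.float64(228.0), np.float64(325.0)), (np.float64(223.0), np.float64(299.0)), (np.float64(423.0), np.float64(298.0)), (np.float64(416.0), np.float64(272.0))]
wing base z.098 front [(np.float64(226.0), np.float64(345.0)), (np.float64(225.0), np.float64(362.0)), (np.float64(419.0), np.float64(318.0)), (np.float64(415.0), np.float64(335.0))]
[ 0.26025343 -0.11994603  0.57055366] [  0.   -53.08  28.5    0.    -0.    -0.  ]
```

```bash
python3 - <<'E'
from h import *
a=cv2.resize(cv2.imread('pics/a1.png')[:,400:],(80,100),interpolation=cv2.INTER_AREA)
b=cv2.resize(cv2.imread('pics/a2.png'),(90,80),interpolation=cv2.INTER_AREA)
s0=cv2.resize(cv2.imread('pics/scene0.png'),(512,384),interpolation=cv2.INTER_AREA)
c=cam('scene');u,v=map(int,proj(c,(.594,.154,.12)))
A=a[30:80,10:70];B=b[20:70,15:75];S=s0[v-20:v+30,u-30:u+30]
for X in(S,A,B): print(cv2.cvtColor(X,cv2.COLOR_BGR2GRAY)[15:42,20].tolist(),cv2.cvtColor(X,cv2.COLOR_BGR2GRAY)[15:42,41].tolist())
cv2.imwrite('pics/cmp.png',cv2.resize(np.hstack([S,A,B]),None,fx=4.4,fy=4.4,interpolation=cv2.INTER_NEAREST))
E
```

```text
[109, 108, 121, 147, 151, 131, 157, 195, 203, 196, 129, 117, 114, 112, 112, 84, 52, 44, 45, 44, 48, 71, 97, 115, 144, 155, 155] [144, 143, 140, 147, 190, 201, 195, 153, 117, 110, 108, 109, 106, 59, 45, 46, 46, 46, 43, 42, 40, 53, 90, 104, 107, 138, 154]
[113, 112, 117, 118, 104, 95, 148, 201, 210, 202, 136, 118, 119, 119, 115, 85, 50, 43, 44, 42, 50, 71, 101, 120, 152, 160, 161] [100, 102, 107, 107, 143, 149, 148, 129, 114, 112, 110, 110, 105, 56, 36, 40, 39, 42, 37, 33, 39, 54, 96, 107, 108, 107, 107]
[113, 112, 103, 112, 103, 90, 114, 160, 200, 200, 132, 118, 116, 117, 115, 87, 51, 43, 41, 41, 45, 69, 102, 119, 151, 159, 160] [99, 102, 107, 106, 141, 147, 147, 128, 114, 109, 109, 110, 105, 53, 36, 37, 35, 39, 35, 34, 35, 52, 94, 106, 108, 106, 107]
```

View pics/cmp.png

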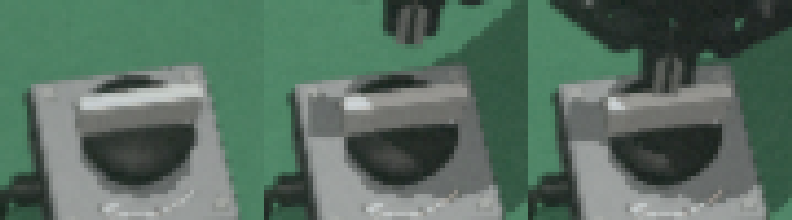

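```bash
python3 - <<'E'
from h import *
c=cam('scene');u0,v0=map(int,proj(c,(.594,.154,.12)))
Z=lambda P:tuple(((np.array(proj(c,P))-(u0-45,v0-40))*7+3).round())
for z in(.158,.168,.178): print(z,Z((.593,.152,z)))
print([env.get_state()['wrist_force'].round(2)])
E
```

```text
0.158 (np.float64(330.0), np.float64(219.0))
0.168 (np.float64(333.0), np.float64(203.0))
0.178 (np.float64(335.0), np.float64(187.0))
[array([ 0.77,  0.26, -0.56])]
```

The button hasn't moved and there's no contact force, so the tips must still be just above the wing. I'll go down slowly and watch the force.

Emit:
jog_arm([
  [0,0,-0.02,0,0,0],
  [0,0,-0.04,0,0,0],
  [0,0,-0.06,0,0,0],
  [0,0,-0.08,0,0,0],
  [0,0,-0.1,0,0,0],
  [0,0,-0.1,0,0,0],
])

```text
clock: 4.42
tcp_pos: [0.5942, 0.152, 0.1077]
orientation: [-0.0, 0.902, 0.432, -0.0]
wrist_force: [-0.1, -0.0, -0.2]
finger_gap: -0.0001
grip_force: 0.0
```

Emit:
jog_arm([
  [0,0,-0.02,0,0,0],
  [0,0,-0.04,0,0,0],
  [0,0,-0.06,0,0,0],
  [0,0,-0.08,0,0,0],
  [0,0,-0.1,0,0,0],
  [0,0,-0.1,0,0,0],
])

```text
clock: 4.92
tcp_pos: [0.5944, 0.152, 0.1039]
orientation: [0.0, 0.902, 0.432, -0.0]
wrist_force: [-0.4, -0.6, 2.0]
finger_gap: 0.0001
grip_force: 0.6
```

```bash
python3 - <<'E'
from h import *
s=env.get_state();print(s['tcp_pos'],s['wrist_force'],s['finger_gap'])
c=cam('scene');u,v=map(int,proj(c,(.594,.154,.12)));p=cv2.cvtColor(c['pixels'],cv2.COLOR_RGB2BGR)
X=p[v-20:v+30,u-30:u+30]
print(cv2.cvtColor(X,cv2.COLOR_BGR2GRAY)[15:42,20].tolist())
cv2.imwrite('pics/a3.png',cv2.resize(p[v-30:v+30,u-40:u+40],(800,600),interpolation=cv2.INTER_CUBIC))
E
```

```text
[0.59435855 0.15200522 0.10393679] [-0.3692785  -0.60914964  2.00340985] 0.00011115468569829796
[111, 112, 98, 113, 107, 86, 144, 158, 201, 204, 129, 116, 112, 114, 116, 115, 56, 36, 42, 40, 41, 71, 103, 115, 155, 157, 159]
```

View pics/a3.png

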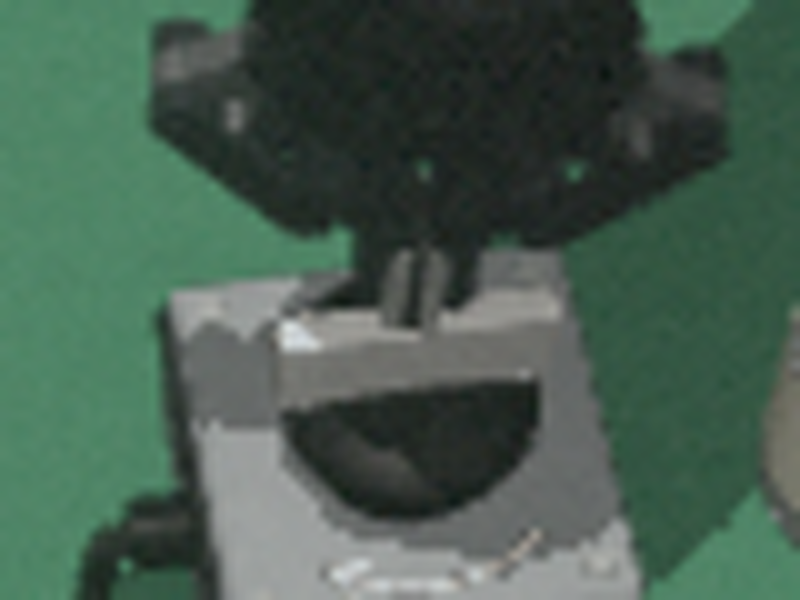

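Contact shows at a reported z of about 0.104, with 2 N, so the tips sit about 19–20 mm above the reported TCP. I'll press about 12 mm from here.

Emit:
jog_arm([
  [0,0,-0.03,0,0,0],
  [0,0,-0.06,0,0,0],
  [0,0,-0.09,0,0,0],
  [0,0,-0.12,0,0,0],
  [0,0,-0.15,0,0,0],
  [0,0,-0.18,0,0,0],
  [0,0,-0.21,0,0,0],
  [0,0,-0.24,0,0,0],
  [0,0,-0.27,0,0,0],
  [0,0,-0.29,0,0,0],
  [0,0,-0.29,0,0,0],
])

```text
clock: 5.88
tcp_pos: [0.5944, 0.152, 0.0923]
orientation: [0.0, 0.902, 0.432, 0.0]
wrist_force: [0.3, 0.3, 2.8]
finger_gap: 0.0003
grip_force: 1.7
```

Emit:
jog_arm([
  [0,0,0.1,0,0,0],
  [0,0,0.25,0,0,0],
  [0,0,0.45,0,0,0],
  [0,0,0.7,0,0,0],
  [0,0,1,0,0,0],
  [0,0,1.2,0,0,0],
  [0,0,1.2,0,0,0],
  [0,0,1.2,0,0,0],
])

```text
clock: 6.55
tcp_pos: [0.5949, 0.1521, 0.1413]
orientation: [0.0, 0.902, 0.432, 0.001]
wrist_force: [-0.4, -0.9, -0.3]
finger_gap: -0.0002
grip_force: 0.0
```

```bash
python3 - <<'E'
from h import *
s=env.get_state();print(s['tcp_pos'],s['wrist_force'],s['finger_gap'])
c=cam('scene');u,v=map(int,proj(c,(.594,.154,.12)));p=cv2.cvtColor(c['pixels'],cv2.COLOR_RGB2BGR)
X=p[v-20:v+30,u-30:u+30]
print(cv2.cvtColor(X,cv2.COLOR_BGR2GRAY)[15:42,20].tolist())
E
```

```text
[0.59491505 0.15212492 0.14129057] [-0.38291634 -0.87342891 -0.31636707] -0.00017588284272741415
[114, 112, 125, 114, 106, 89, 155, 96, 130, 202, 207, 204, 129, 116, 119, 116, 118, 82, 50, 48, 45, 40, 45, 71, 113, 156, 156]
```

The wing now sits about 2 px lower with nothing touching it, so it is latched. Next I'll go beside its far end and lower the finger.

Emit:
jog_arm([
  [0.3,0.2,0,0,0,0],
  [0.65,0.45,0,0,0,0],
  [0.95,0.65,0,0,0,0],
  [0.95,0.65,-0.3,0,0,0],
  [0.95,0.65,-0.6,0,0,0],
  [0.95,0.65,-0.9,0,0,0],
  [0.95,0.65,-1.2,0,0,0],
  [0.95,0.65,-1.4,0,0,0],
  [0.95,0.65,-1.4,0,0,0],
  [0.95,0.65,-1.4,0,0,0],
])

```text
clock: 7.43
tcp_pos: [0.6317, 0.1779, 0.0836]
orientation: [-0.0, 0.902, 0.432, -0.001]
wrist_force: [-0.4, 1.0, 1.4]
finger_gap: -0.0002
grip_force: 0.0
```

Emit:
jog_arm([
  [-0.08,-0.17,0,0,0,0],
  [-0.16,-0.34,0,0,0,0],
  [-0.23,-0.5,0,0,0,0],
  [-0.24,-0.58,0,0,0,0],
  [-0.25,-0.66,0,0,0,0],
  [-0.26,-0.74,0,0,0,0],
  [-0.29,-0.82,0,0,0,0],
  [-0.31,-0.88,0,0,0,0],
  [-0.33,-0.94,0,0,0,0],
  [-0.35,-1,0,0,0,0],
  [-0.35,-1,0,0,0,0],
])

```text
clock: 8.35
tcp_pos: [0.6182, 0.1376, 0.0844]
orientation: [0.0, 0.902, 0.432, -0.0]
wrist_force: [0.5, 0.4, 0.7]
finger_gap: 0.0
grip_force: 0.6
```

```bash
python3 - <<'E'
from h import *
s=env.get_state();print(s['tcp_pos'],s['wrist_force'],s['finger_gap'])
c=cam('scene');u,v=map(int,proj(c,(.594,.154,.12)));p=cv2.cvtColor(c['pixels'],cv2.COLOR_RGB2BGR)
cv2.imwrite('pics/a4.png',cv2.resize(p[v-30:v+30,u-40:u+40],(800,600),interpolation=cv2.INTER_CUBIC))
E
```

```text
[0.61824418 0.13756321 0.08437107] [0.47741456 0.36543515 0.66001646] 2.296079990364612e-05
```

View pics/a4.png

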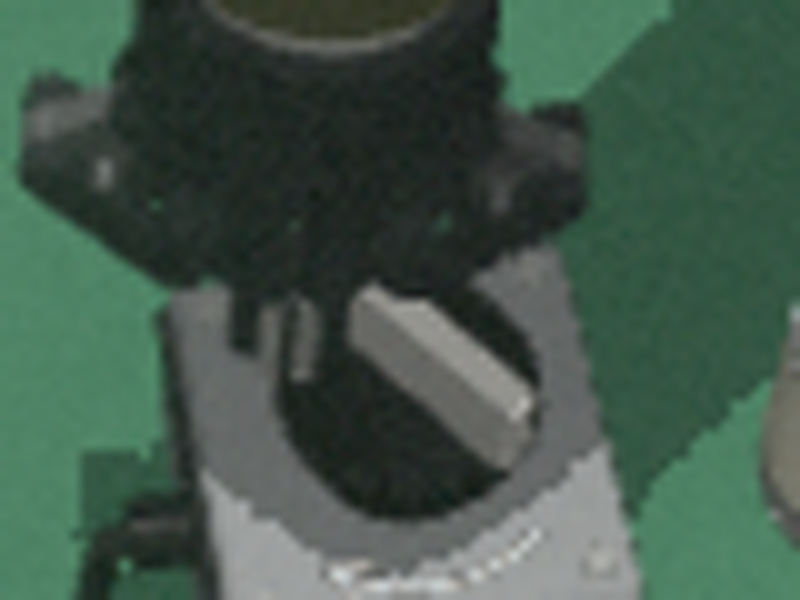

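The wing has turned about 45°, running from (365,300) to (520,410). I'll back off the way I came and lift.

Emit:
jog_arm([
  [0.03,0.1,0,0,0,0],
  [0.08,0.25,0,0,0,0],
  [0.12,0.45,0,0,0,0],
  [0.2,0.75,0,0,0,0],
  [0.35,1,0,0,0,0],
  [0.35,1,0.4,0,0,0],
  [0.35,1,0.9,0,0,0],
  [0.35,1,1.5,0,0,0],
  [0.35,1,2,0,0,0],
  [0.35,1,2.2,0,0,0],
  [0.35,1,2.2,0,0,0],
])

```text
clock: 9.32
tcp_pos: [0.6339, 0.1793, 0.1749]
orientation: [0.001, 0.901, 0.433, 0.002]
wrist_force: [-0.5, -0.1, 0.7]
finger_gap: -0.0
grip_force: 0.0
```

```bash
python3 - <<'E'
from h import *
s=env.get_state();print(s['tcp_pos'],s['wrist_force'],s['clock'])
c=cam('scene');u,v=map(int,proj(c,(.594,.154,.12)));p=cv2.cvtColor(c['pixels'],cv2.COLOR_RGB2BGR)
X=p[v-20:v+30,u-30:u+30]
g=cv2.cvtColor(X,cv2.COLOR_BGR2GRAY)
print(g[15:42,20].tolist(),g[15:42,41].tolist())
E
```

```text
[0.63386071 0.17931942 0.17486668] [-0.45988045 -0.06807673  0.71374277] 9.3167
[66, 62, 69, 86, 88, 84, 103, 150, 155, 135, 118, 116, 112, 114, 114, 51, 37, 33, 37, 39, 40, 73, 107, 108, 110, 106, 100] [35, 62, 105, 106, 127, 145, 151, 150, 113, 113, 109, 110, 111, 75, 41, 35, 37, 37, 38, 27, 28, 63, 100, 106, 107, 108, 108]
```

The wing's image profile matches the original out position, so the button has sprung free. Now for the reset button.

Emit:
jog_arm([
  [-0.25,-0.75,0,0,0,0],
  [-0.55,-1.7,0,0,0,0],
  [-0.85,-2.6,0,0,0,0],
  [-1.15,-3.55,0,0,0,0],
  [-1.45,-4.5,0,0,0,0],
  [-1.75,-5.4,0,0,0,0],
  [-2.05,-6.3,0,0,0,0],
  [-2.35,-7.2,0,0,0,0],
  [-2.65,-8.1,0,0,0,0],
  [-2.95,-9,0,0,0,0],
  [-3.2,-9.8,0,0,0,0],
  [-3.35,-10.2,0,0,0,0],
])

```text
clock: 10.37
tcp_pos: [0.4964, -0.2327, 0.1703]
orientation: [-0.001, 0.902, 0.431, -0.001]
wrist_force: [0.3, -0.1, 0.4]
finger_gap: 0.0001
grip_force: 0.0
```

Emit:
jog_arm([
  [-0.1,-0.3,-0.5,0,0,0],
  [-0.1,-0.3,-1,0,0,0],
  [-0.1,-0.3,-1.5,0,0,0],
  [-0.1,-0.3,-1.8,0,0,0],
  [-0.1,-0.3,-1.8,0,0,0],
  [-0.1,-0.3,-1.8,0,0,0],
])

```text
clock: 10.87
tcp_pos: [0.493, -0.2409, 0.0985]
orientation: [-0.002, 0.902, 0.432, -0.001]
wrist_force: [0.3, 0.0, 0.3]
finger_gap: 0.0001
grip_force: 0.0
```

Emit:
jog_arm([
  [0.03,0,-0.3,0,0,0],
  [0.03,0,-0.6,0,0,0],
  [0.03,0,-0.8,0,0,0],
  [0.03,0,-0.92,0,0,0],
  [0.03,0,-0.97,0,0,0],
  [0.03,0,-1.02,0,0,0],
  [0.03,0,-1.06,0,0,0],
  [0.03,0,-1.1,0,0,0],
  [0.03,0,-1.13,0,0,0],
  [0.03,0,-1.15,0,0,0],
  [0.03,0,-1.15,0,0,0],
])

```text
clock: 11.78
tcp_pos: [0.4959, -0.2422, 0.0548]
orientation: [0.0, 0.902, 0.432, 0.0]
wrist_force: [-0.5, 1.2, 3.0]
finger_gap: -0.0
grip_force: 1.3
```

Emit:
jog_arm([
  [0,0,-0.03,0,0,0],
  [0,0,-0.06,0,0,0],
  [0,0,-0.09,0,0,0],
  [0,0,-0.09,0,0,0],
  [0,0,-0.09,0,0,0],
])

```text
clock: 12.2
tcp_pos: [0.4959, -0.2422, 0.0511]
orientation: [0.0, 0.902, 0.432, 0.0]
wrist_force: [0.6, -0.3, 4.4]
finger_gap: 0.0002
grip_force: 2.3
```

Emit:
jog_arm([
  [0,0,-0.02,0,0,0],
  [0,0,-0.03,0,0,0],
  [0,0,-0.03,0,0,0],
  [0,0,-0.03,0,0,0],
])

```text
clock: 12.53
tcp_pos: [0.496, -0.2422, 0.0509]
orientation: [0.001, 0.902, 0.432, 0.0]
wrist_force: [-1.3, 1.7, 11.3]
finger_gap: -0.0002
grip_force: 5.6
```

The force has risen to 11 N with no more travel, so the reset button is fully in. I'll let go and lift.

Emit:
jog_arm([
  [0,0,0.1,0,0,0],
  [0,0,0.3,0,0,0],
  [0,0,0.7,0,0,0],
  [0,0,1.2,0,0,0],
  [0,0,1.8,0,0,0],
  [0,0,2.2,0,0,0],
  [0,0,2.4,0,0,0],
  [0,0,2.4,0,0,0],
  [0,0,2.4,0,0,0],
  [0,0,2.4,0,0,0],
  [0,0,2.4,0,0,0],
])

```text
clock: 13.45
tcp_pos: [0.4946, -0.2414, 0.144]
orientation: [-0.001, 0.902, 0.432, -0.001]
wrist_force: [-0.3, 1.5, -0.6]
finger_gap: 0.0002
grip_force: 0.0
```

```bash
python3 - <<'E'
from h import *
s=env.get_state();print(s['tcp_pos'],s['wrist_force'],s['clock'])
c=cam('scene');u,v=map(int,proj(c,(.594,.154,.12)));p=cv2.cvtColor(c['pixels'],cv2.COLOR_RGB2BGR)
g=cv2.cvtColor(p[v-20:v+30,u-30:u+30],cv2.COLOR_BGR2GRAY)
print(g[15:42,20].tolist(),g[15:42,41].tolist())
cv2.imwrite('pics/end.png',cv2.resize(p,(800,600)))
E
```

```text
[ 0.49463736 -0.24137941  0.14404198] [-0.25426908  1.45315556 -0.58163619] 13.45
[111, 110, 120, 150, 152, 130, 160, 199, 203, 202, 127, 114, 116, 116, 115, 85, 47, 50, 45, 41, 50, 72, 102, 111, 153, 157, 155] [151, 139, 136, 144, 197, 200, 201, 152, 115, 114, 109, 110, 109, 57, 47, 47, 44, 47, 46, 46, 35, 49, 97, 105, 102, 147, 156]
```

View pics/end.png

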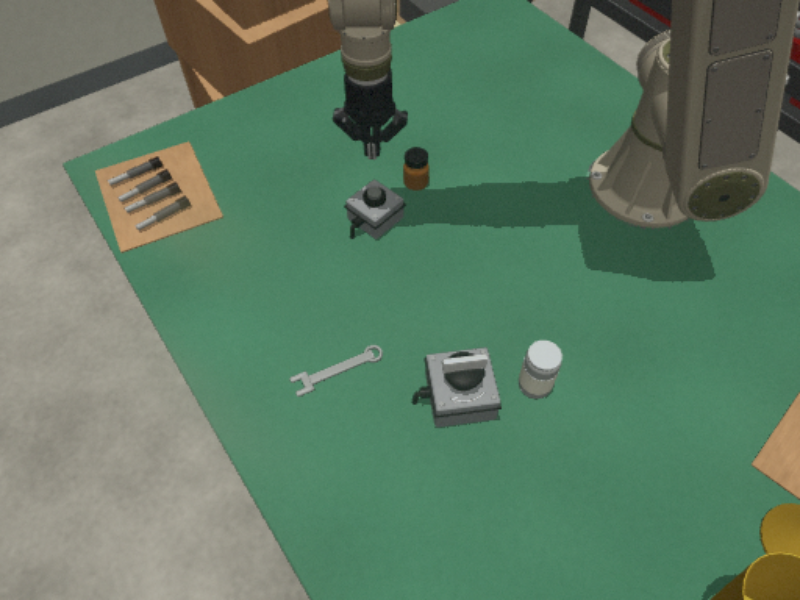

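The wing at (465,363) matches the first picture. The can (541,368), jar (416,168) and wrench (338,370) haven't moved, and the arm touches nothing.

```bash
python3 -c "
from workcell import env
print(env.hand_in())"
```

```text
the job is handed in; nothing more can be done
None
```

The job is handed in, though no verdict came back: the stop button was latched, twisted free and is out with its wing at rest, the reset button was pressed fully in and released, and the can, jar and wrench were not moved.

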